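Open the top half of the split-door locker

TASK

Swing the top half of the split-door locker wide open, to about a right angle, and leave it standing open. The bottom half of that door must stay shut with its bolt still shot.

Things in the scene. Friction and masses are not known exactly. Their poses are not given: they have to be found in the camera images.
- top_handle (a point): Grip point on the upright round bar handle (12 mm thick, 195 to 279 mm up, axis 40 mm off the leaf's face, an arm to the leaf at each end) of the split door's top half; on the axis, 258 mm up. Turns with the leaf: -x straight out of its outer face, z up, +y along its width towards the hinge. Upright hinge axis: 165 mm along +y, 46 along +x. Pinch from above, fingers at its +y and -y sides.
- top_leaf (a joint): Opening of the top half, rad: 0 shut, 1.57 square, stop at 1.75; clockwise seen from above. Light friction (0.1 N m): stays where left; may start ajar by up to 0.15. Sheet leaf 200 wide, 12 thick, 151 to 286 mm up, hinged on the edge nearer the robot, in a bare galvanised locker 220 deep, 230 wide, 288 high on the robot's left, front turned right and partly away from it.
- lower_leaf (a joint): Opening of the bottom half, rad: 0 shut. Same width and hinge edge as the top half, right below it, 10 to 146 mm up, with the same kind of handle, 60 to 138 mm up; held by its bolt. Only this locker has a door split across; the lower locker on the robot's right (240 mm high) has one undivided door with such a handle and is a bystander.
- bolt (a joint): Travel of the bottom half's bolt, m: 0 fully shot into the frame, 0.03 drawn. A level steel rod 10 mm thick, 100 long, on the bottom half's face at its free edge, 32 mm above the table, with a short thumb pin.

How it is judged:
By the outcome, as a careful person would: the job done as asked, in the order asked, and still so for the second after the job is handed in, with the robot touching nothing.
It also fails if it takes over 43 s, if anything falls off the work surface, if the arm or the gripper's body presses on something with over 40 N, if the wrist force passes 120 N, or if a joint passes its speed limit or range.

ROBOT

A 6-joint arm with a two-finger parallel gripper is mounted at the origin on the work surface. World frame = base frame: x ahead of the robot, y to its left, z up, the work surface at z = 0. Lengths are in m, angles in rad, forces in N, time in s.
With the tool pointing down it reaches from about 0.225 to 0.875 m from the base axis. Payload 3.4 kg.
Tool frame: the origin (TCP) lies at the very end of the fingers, on their centre line; the grasp point (between the pads) lies 19 mm behind it; z points along the fingers, x is the direction in which the jaws open and shut, and the axes are right-handed (so a half turn about z gives the same grasp; the last joint's range is limited). The gripper opens to 85 mm and grips with 20 to 120 N. Pads are 22 mm wide; open, the fingers measure 114 mm over their backs; the gripper's body (76 mm by 85 mm) begins 54 mm behind the grasp point. The pads swing forward as they close: fully open they stand 13 mm farther back than shut.
Start: joints at [1.071, 0.276, 1.505, -0, 1.361, -0.121], TCP at [0.213, 0.534, 0.231] pointing down, gripper open.
Joint ranges: [-2.89, 2.89], [-0.75, 2.08], [0.22, 2.7], [-1.18, 4.32], [0.11, 2.71], [-2.7, 2.7]. Speed limits (rad/s): [2.57, 2.57, 3.14, 3.14, 3.14, 3.14].

INTERFACE

Orientations are given as a unit quaternion [w, x, y, z].
In Python, from rig import manip gives the robot as it stands.
- The arm moves only by the tool send_rows, never from a script. Its argument "increments" is a list of rows, each a list of 5 numbers: the opening, from 0 (shut) to 1 (fully open), then the shift along the tool's x, y, z in m, then the turn about the tool's z in rad. A call has 1 to 8 rows; each row shifts and turns the commanded pose from where the row before left it, along the tool's axes as they then stand; what a row does not reach is not made up. A row lasts 1/8 s, in which the tool goes at most 62.5 mm and 10.7 degrees, less where a joint would pass 70% of its speed; a pose out of reach is approached as far as the arm can. A call is refused whole if a number of a shift passes 0.0625 or a number of a turn 0.188, either way. A call with a gripper value outside its range is refused whole. The fingers move at their own pace and stop on an object; "squeeze" is the grip in N (left out, the last holds). Time passes only in rows, so rows that do not move let the fingers close. It gives the time, the measured TCP pose, the force and the opening at its end, in the units of the state.
- manip.get_state(): the state, without advancing time (a new reading comes with each control period).
- manip.get_image(name): name is "scene" or "top" or "wrist"; returns the picture (400x640x3 uint8, red, green, blue); there is no depth.
- manip.calibration(name): a dict with "fx", "fy", "cx", "cy" (pixels), "camera_from_world" (4x4, takes a point from world to camera coordinates). Camera axes: x right, y up, looking along -z (the intrinsics and any distortion apply to the point x, -y, -z); pixel columns grow to the right and rows downward; lengths in m; the calibration is good to about 2 mm. A picture is of the moment at which its call begins: read the wrist's pose just before it. calibration takes no time and is no camera call; for the wrist camera it gives the pose at the moment of the call.
- manip.sign_off(): hands the job in, once; it reports no verdict.
The state is a dict: "clock": time; "qpos": joint angles; "qd": joint speeds; "effort": joint torques, N m; "position": TCP position; "ee_rot": TCP orientation; "contact_force": force on the tool from outside, world axes, zero at the start; "moment": the same for the moment, N m; "width": finger opening in m.
Only numpy, scipy, OpenCV 4.12 (cv2) and the standard library are available. Lean on these libraries where they do the work, as an engineer would, in place of code of your own. Each camera call takes 0.05 s, during which the arm holds its last target.

## Working session

There is one attempt and no reset: what is moved stays moved. The work goes in short steps, Python scripts to look and compute and a tool call to move; the robot and the scene stay as the last step left them, time stands still between calls to the robot, and variables do not carry over. Pictures are saved under pics/ and viewed, and the job is handed in when it is done.

Besides the shell and the picture viewer there is one more tool, called after "Request:" as name([rows], argument=value, ...), one row to a line, values as JSON. send_rows: Moves the arm, as the interface text tells. Its arguments: {"type":"object","properties":{"increments":{"type":"array","items":{"type":"array","items":{"type":"number"}}},"squeeze":{"type":"number"}},"required":["increments"]}

```bash
mkdir -p pics; cat > h.py <<'E'
import numpy as np, cv2
from rig import manip
def snap(n,f):
    im=manip.get_image(n); cv2.imwrite('pics/'+f,cv2.cvtColor(im,cv2.COLOR_RGB2BGR)); return im
def ray(c,u,v):
    T=np.array(c["camera_from_world"]);R=T[:3,:3];o=-R.T@T[:3,3]
    K=np.array([[c['fx'],0,c['cx']],[0,c['fy'],c['cy']],[0,0,1.]])
    d=np.array(c.get('dist',c.get('distortion',np.zeros(5))),float)
    p=cv2.undistortPoints(np.array([[[u,v]]],float),K,d)[0,0]
    return o,R.T@np.array([p[0],-p[1],-1.])
def onz(c,u,v,z):
    o,d=ray(c,u,v);return o+d*(z-o[2])/d[2]
def proj(c,P):
    T=np.array(c["camera_from_world"]);q=T[:3,:3]@np.array(P)+T[:3,3]
    return c['fx']*q[0]/-q[2]+c['cx'], c['fy']*-q[1]/-q[2]+c['cy']
E
python3 - <<'E'
from h import *
s=manip.get_state();print(s)
for n in("scene","top","wrist"):
    c=manip.calibration(n);print(n,c);snap(n,n+'0.png')
E
```

```text
{'clock': 0.0, 'qpos': array([ 1.07098145e+00,  2.76585981e-01,  1.50617128e+00, -1.59330342e-05,
        1.36068721e+00, -1.21022556e-01]), 'qd': array([-0.00103036, -0.00071234,  0.00177195,  0.00109768, -0.00067663,
       -0.0007967 ]), 'effort': array([ 8.79077306e-04, -4.16764426e+01, -2.45811385e+01,  2.52206910e-04,
        1.06239933e-02,  2.11664747e-05]), 'position': array([0.21239348, 0.53374859, 0.23042965]), 'ee_rot': array([ 4.30364136e-04,  8.27585160e-01,  5.61339421e-01, -8.19850047e-04]), 'contact_force': array([-0.27258109,  0.57870889, -0.98169153]), 'moment': array([-0.00416855, -0.00093335, -0.00459006]), 'width': 0.08514044144050292}
scene {'fx': 380.4687451134393, 'fy': 380.4687451134393, 'cx': 321.7552633327054, 'cy': 196.85182659288932, 'camera_from_world': array([[ 0.4242104 ,  0.90554889, -0.00517081, -0.38088224],
       [-0.86658742,  0.40760259,  0.28789994,  0.38256759],
       [ 0.26281511, -0.11764919,  0.95764654, -0.9311381 ],
       [ 0.        ,  0.        ,  0.        ,  1.        ]])}
top {'fx': 497.37756653709175, 'fy': 497.37756653709175, 'cx': 328.971296482858, 'cy': 197.540420137819, 'camera_from_world': array([[ 0.00209263, -0.99959654,  0.02832613,  0.12547794],
       [ 0.98639093,  0.00672027,  0.16427957, -0.56575427],
       [-0.16440365,  0.02759686,  0.98600703, -0.77609275],
       [ 0.        ,  0.        ,  0.        ,  1.        ]])}
wrist {'fx': 310.3615525591978, 'fy': 310.3615525591978, 'cx': 324.3718968179956, 'cy': 200.51827041012683, 'camera_from_world': array([[ 0.36965586,  0.9291681 , -0.00109066, -0.57442275],
       [-0.88300911,  0.35092633, -0.31168193,  0.03944328],
       [-0.28922216,  0.11617812,  0.95018587, -0.37921521],
       [ 0.        ,  0.        ,  0.        ,  1.        ]])}
```

View pics/scene0.png

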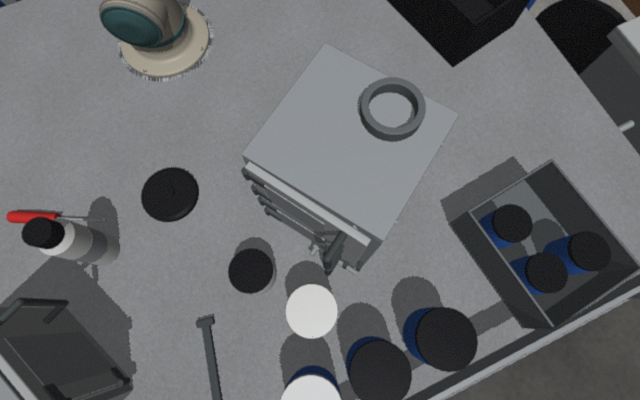

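View pics/top0.png

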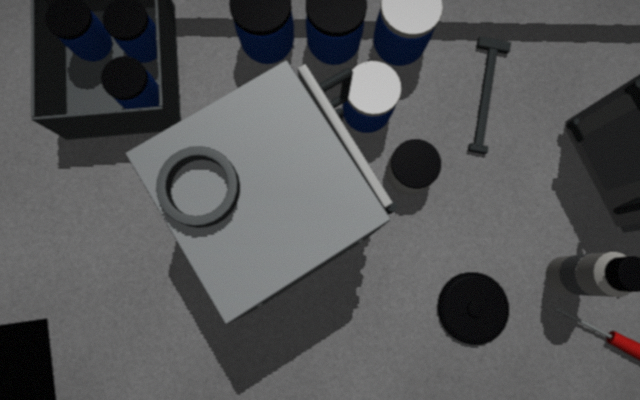

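View pics/wrist0.png

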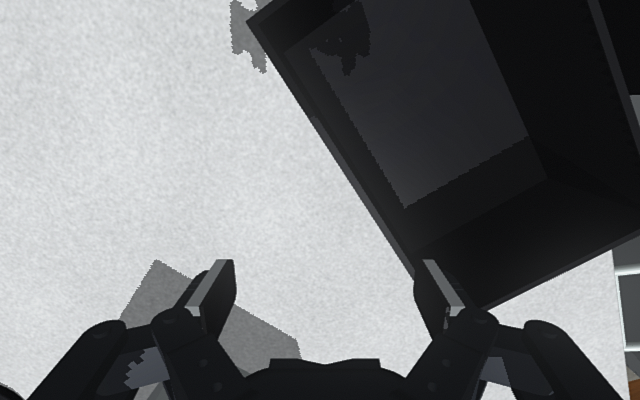

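The top view shows the split-door locker with its leaf's top edge from about (303,68) to (390,207), slightly ajar, and the handle arm at about (340,85). A white-lidded jar stands at (372,82) in front of it. The scene view shows the handles at (330,250). I'll measure these next.

```bash
python3 - <<'E'
from h import *
for n,b in(("top",(270,40,450,230)),("scene",(230,140,410,340))):
    im=cv2.imread(f'pics/{n}0.png');x0,y0,x1,y1=b
    cv2.imwrite(f'pics/{n}_c.png',cv2.resize(im[y0:y1,x0:x1],None,fx=3,fy=3,interpolation=cv2.INTER_CUBIC)[:600])
ct=manip.calibration('top');cs=manip.calibration('scene')
print('locker top corners',[onz(ct,*p,.288).round(3) for p in((290,62),(390,220),(226,322),(126,153))])
print('scene corners',[onz(cs,*p,.288).round(3) for p in((325,44),(458,116),(386,240),(245,160))])
print('leaf outer',[onz(ct,*p,.286).round(3) for p in((305,66),(391,205))])
def tri(a,b):
    o1,d1=ray(ct,*a);o2,d2=ray(cs,*b)
    A=np.stack([d1,-d2],1);t=np.linalg.lstsq(A,o2-o1,rcond=None)[0]
    p,q=o1+t[0]*d1,o2+t[1]*d2;return ((p+q)/2).round(3),np.linalg.norm(p-q).round(4)
print('whitejar',tri((372,90),(311,311)),tri((372,90),(312,390)))
print('white2',tri((411,10),(312,390)))
print('puck',tri((415,163),(251,271)))
E
```

```text
locker top corners [array([0.69 , 0.182, 0.288]), array([0.499, 0.064, 0.288]), array([0.385, 0.248, 0.288]), array([0.575, 0.37 , 0.288])]
scene corners [array([0.383, 0.248, 0.288]), array([0.576, 0.369, 0.288]), array([0.692, 0.191, 0.288]), array([0.509, 0.066, 0.288])]
leaf outer [array([0.686, 0.164, 0.286]), array([0.517, 0.063, 0.286])]
whitejar (array([0.728, 0.061, 0.106]), np.float64(0.0018)) (array([ 0.909, -0.014, -0.348]), np.float64(0.0431))
white2 (array([0.828, 0.014, 0.174]), np.float64(0.0078))
puck (array([ 0.618, -0.011,  0.075]), np.float64(0.001))
```

View pics/top_c.png

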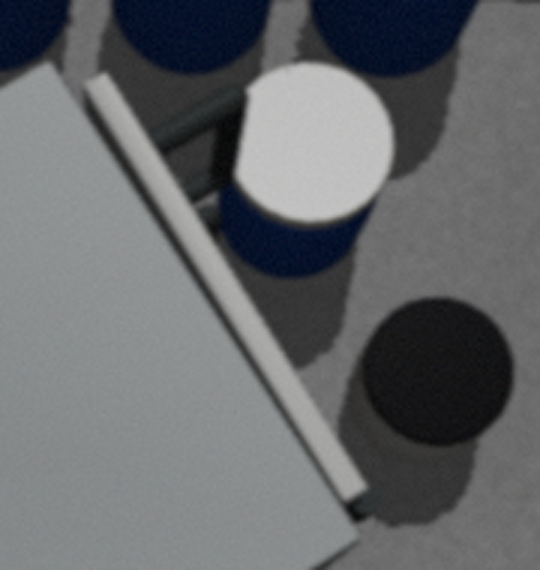

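View pics/scene_c.png

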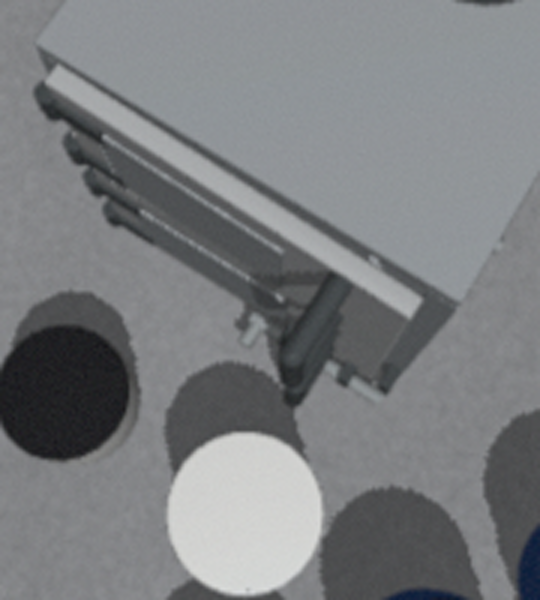

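```bash
python3 - <<'E'
from h import *
ct=manip.calibration('top');cs=manip.calibration('scene')
# bar top: top crop (240,95)-> ; scene crop (290,355)
print(onz(ct,270+240/3,40+95/3,.279))
print(onz(cs,230+290/3,140+352/3,.279))
for z in(.279,.258,.195):
  P=[.679,.113,z];a=proj(ct,P);b=proj(cs,P);print(z,np.round(a,1),np.round([(a[0]-270)*3,(a[1]-40)*3],0),np.round(b,1),np.round([(b[0]-230)*3,(b[1]-140)*3]))
# leaf outer face top edge in scene crop: (48,80)->(405,315) approx
for p in((50,82),(404,316),(60,66),(421,298)): print(p,onz(cs,230+p[0]/3,140+p[1]/3,.286).round(3))
for p in((107,72),(368,488),(86,85),(346,502)): print(p,onz(ct,270+p[0]/3,40+p[1]/3,.286).round(3))
E
```

```text
[0.68292343 0.10905266 0.279     ]
[0.67816592 0.11162234 0.279     ]
0.279 [346.8  74.6] [230. 104.] [327.9 257.5] [294. 352.]
0.258 [345.7  81.4] [227. 124.] [327.7 259.5] [293. 359.]
0.195 [343.   99.3] [219. 178.] [327.3 264.9] [292. 375.]
(50, 82) [0.519 0.064 0.286]
(404, 316) [0.686 0.163 0.286]
(60, 66) [0.514 0.071 0.286]
(421, 298) [0.682 0.173 0.286]
(107, 72) [0.689 0.163 0.286]
(368, 488) [0.519 0.061 0.286]
(86, 85) [0.683 0.172 0.286]
(346, 502) [0.514 0.069 0.286]
```

Request:
send_rows([
  [1,0,0,-0.03,0],
  [1,0,0,-0.04,0],
  [1,0,0,-0.04,0],
  [1,0,0,-0.04,0],
  [1,0,0,-0.03,0],
], squeeze=40)

```text
clock: 0.78
position: [0.2127, 0.5343, 0.413]
ee_rot: [-0.0, 0.828, 0.561, 0.001]
contact_force: [0.7, 1.1, 0.1]
width: 0.0856
```

Request:
send_rows([
  [0.8,-0.01,0.03,0,0.05],
  [0.8,-0.016,0.042,0,0],
  [0.8,-0.016,0.042,0,0],
  [0.8,-0.016,0.042,0,0],
  [0.8,-0.016,0.042,0,0],
  [0.8,-0.016,0.042,0,0],
  [0.8,-0.016,0.042,0,0],
  [0.8,-0.016,0.042,0,0],
])

```text
clock: 1.78
position: [0.4584, 0.2886, 0.411]
ee_rot: [-0.0, 0.841, 0.54, -0.0]
contact_force: [0.6, -0.7, 0.1]
width: 0.0687
```

```bash
cat >> h.py <<'E'
def pose():
    s=manip.get_state();w,x,y,z=s['ee_rot']
    X=np.array([1-2*(y*y+z*z),2*(x*y+w*z)]);return s,np.array(s['position']),np.arctan2(X[1],X[0])
def need(T,yawdeg):
    s,p,a=pose();d=np.array(T)-p
    x=np.array([np.cos(a),np.sin(a)]);y=np.array([np.sin(a),-np.cos(a)])
    print('t',s['clock'],'pos',p.round(4),'yaw',np.degrees(a).round(1),'F',s['contact_force'].round(1),'w',round(s['width'],4),'q6',s['qpos'][5].round(2))
    print('need x,y,z',np.round([d[:2]@x,d[:2]@y,-d[2]],4),'turn',round(a-np.radians(yawdeg),3))
E
python3 -c "
from h import *
need([.680,.111,.40],30.9)"
```

```text
t 1.775 pos [0.4584 0.2886 0.411 ] yaw 65.4 F [ 0.6 -0.7  0.1] w 0.0687 q6 -0.71
need x,y,z [-0.0694  0.2754  0.011 ] turn 0.603
```

Request:
send_rows([
  [0.8,-0.012,0.045,0,0],
  [0.8,-0.012,0.045,0,0],
  [0.8,-0.012,0.045,0,0],
  [0.8,-0.012,0.045,0,0],
  [0.8,-0.012,0.045,0,0],
  [0.8,-0.009,0.035,0,0.1],
  [0.8,0,0,0,0.15],
  [0.8,0,0,0,0.15],
])

```text
clock: 2.78
position: [0.6659, 0.1182, 0.4101]
ee_rot: [-0.0, 0.933, 0.36, -0.001]
contact_force: [1.1, 0.1, 0.5]
width: 0.0683
```

Request:
send_rows([
  [0.8,0,0,0,0.15],
  [0.8,0,0,0,0.05],
  [0.8,0,0,0,0],
])

```text
clock: 3.15
position: [0.6654, 0.1189, 0.4108]
ee_rot: [-0.0, 0.963, 0.268, -0.0]
contact_force: [0.2, 0.1, -0.2]
width: 0.0684
```

```bash
python3 -c "
from h import *
need([.680,.111,.24],30.9)
snap('wrist','w1.png');snap('scene','s1.png')
c=manip.calibration('wrist')
print([np.round(proj(c,[.68,.111,z]),1) for z in(.279,.258,.195)])"
```

```text
t 3.15 pos [0.6654 0.1189 0.4108] yaw 31.1 F [ 0.2  0.1 -0.2] w 0.0684 q6 -0.47
need x,y,z [0.0084 0.0143 0.1708] turn 0.003
[array([333.8, 206. ]), array([333.2, 199.1]), array([331.8, 182.8])]
```

View pics/w1.png

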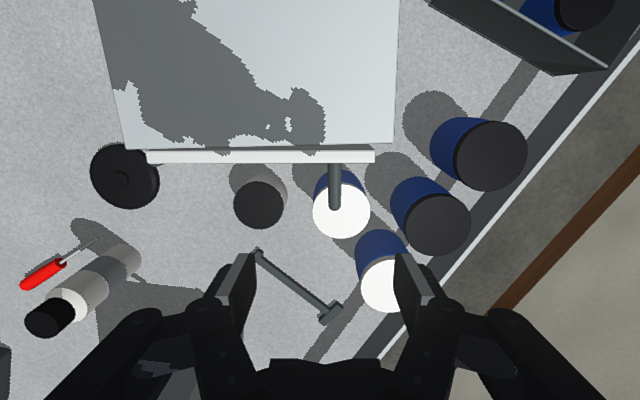

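The wrist view shows the bar's top at about (334,206), where the estimate projects, with the leaf edge along y≈156. I'll centre over it and go down.

Request:
send_rows([
  [0.8,0.008,0.014,0.02,0],
  [0.8,0,0,0.03,0],
  [0.8,0,0,0.03,0],
  [0.8,0,0,0.03,0],
  [0.8,0,0,0.03,0],
  [0.8,0,0,0.02,0],
  [0.8,0,0,0.012,0],
  [0.8,0,0,0,0],
])

```text
clock: 4.25
position: [0.6792, 0.1107, 0.2375]
ee_rot: [-0.0, 0.964, 0.268, -0.001]
contact_force: [-0.1, -0.4, -1.1]
width: 0.0683
```

```bash
python3 -c "
from h import *
need([.680,.111,.24],30.9)
snap('wrist','w2.png');snap('top','t2.png')"
```

```text
t 4.25 pos [0.6792 0.1107 0.2375] yaw 31.0 F [-0.1 -0.4 -1.1] w 0.0683 q6 -0.48
need x,y,z [ 0.0009  0.0001 -0.0025] turn 0.003
```

View pics/w2.png

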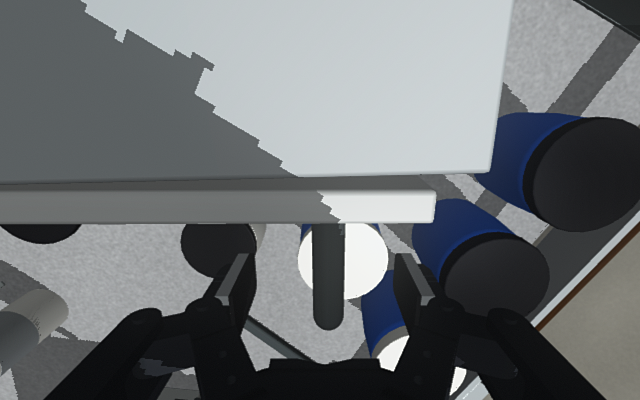

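View pics/t2.png

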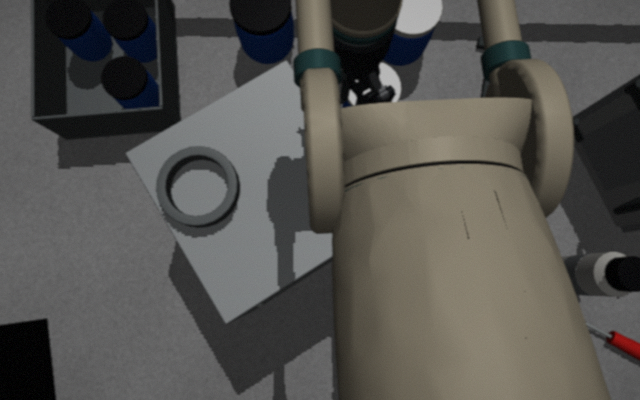

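The bar (328,320) sits midway between the fingers (245 and 410). I'll close on it.

Request:
send_rows([
  [0,0,0,0,0],
  [0,0,0,0,0],
  [0,0,0,0,0],
  [0,0,0,0,0],
  [0,0,0,0,0],
  [0,0,0,0,0],
], squeeze=40)

```text
clock: 5.1
position: [0.6805, 0.1113, 0.2399]
ee_rot: [0.0, 0.963, 0.268, 0.001]
contact_force: [3.8, 1.5, 1.7]
width: 0.0109
```

```bash
cat >> h.py <<'E'
H=np.array([.515,.066]); 
def plan(H=H,step=.1,n=8,offs=None):
    # rows in tool axes for turning by `step` rad clockwise each; tool rigid with leaf
    s,p,a=pose(); r=p[:2]-H; 
    print('r',np.linalg.norm(r).round(4),'handle ang',np.degrees(np.arctan2(r[1],r[0])).round(2),'yaw',np.degrees(a).round(2))
    c,si=np.cos(-step),np.sin(-step); R=np.array([[c,-si],[si,c]])
    d=R@r-r; x=np.array([np.cos(a),np.sin(a)]);y=np.array([np.sin(a),-np.cos(a)])
    print('row x,y',(d@x).round(5),(d@y).round(5),'turn',step)
E
python3 -c "
from h import *
need([.680,.111,.24],30.9);plan();snap('wrist','w3.png')"
```

```text
t 5.1 pos [0.6805 0.1113 0.2399] yaw 31.1 F [3.8 1.5 1.7] w 0.0109 q6 -0.48
need x,y,z [-0.0006  0.     -0.0001] turn 0.003
r 0.1716 handle ang 15.32 yaw 31.06
row x,y -0.00547 0.01626 turn 0.1
```

View pics/w3.png

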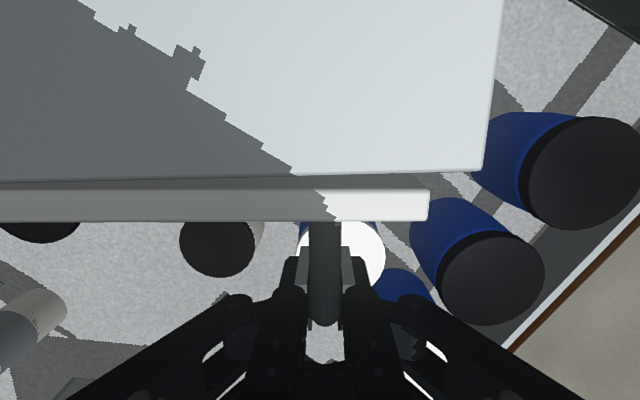

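Width 10.9 mm, bar gripped. Now the first small arc, to check the compliance.

Request:
send_rows([
  [0,-0.0025,0.0082,0,0.05],
  [0,-0.0025,0.0082,0,0.05],
  [0,-0.0025,0.0082,0,0.05],
  [0,-0.0025,0.0082,0,0.05],
])

```text
clock: 5.65
position: [0.6863, 0.0773, 0.2399]
ee_rot: [-0.0, 0.986, 0.169, 0.001]
contact_force: [3.7, 1.5, 2.7]
width: 0.0108
```

```bash
python3 -c "
from h import *
need([.680,.111,.24],30.9);plan();print(manip.get_state()['moment'])"
```

```text
t 5.65 pos [0.6863 0.0773 0.2399] yaw 19.5 F [3.7 1.5 2.7] w 0.0108 q6 -0.33
need x,y,z [ 0.0054 -0.0339 -0.0001] turn -0.199
r 0.1716 handle ang 3.76 yaw 19.5
row x,y -0.00547 0.01626 turn 0.1
[ 0.16879682 -0.52467689 -0.02669167]
```

Request:
send_rows([
  [0,-0.0055,0.0163,0,0.1],
  [0,-0.0055,0.0163,0,0.1],
  [0,-0.0055,0.0163,0,0.1],
  [0,-0.0055,0.0163,0,0.1],
])

```text
clock: 6.15
position: [0.6769, 0.0087, 0.2399]
ee_rot: [0.0, 1.0, -0.031, 0.001]
contact_force: [3.6, 0.2, 3.0]
width: 0.0109
```

```bash
python3 -c "
from h import *
need([.680,.111,.24],-57);plan();print(manip.get_state()['moment'])"
```

```text
t 6.15 pos [0.6769 0.0087 0.2399] yaw -3.5 F [3.6 0.2 3. ] w 0.0109 q6 -0.03
need x,y,z [-3.200e-03 -1.023e-01 -1.000e-04] turn 0.933
r 0.1717 handle ang -19.48 yaw -3.53
row x,y -0.00554 0.01625 turn 0.1
[ 0.060009   -0.3639363  -0.06468488]
```

Request:
send_rows([
  [0,-0.0055,0.0163,0,0.1],
  [0,-0.0055,0.0163,0,0.1],
  [0,-0.0055,0.0163,0,0.1],
  [0,-0.0055,0.0163,0,0.1],
  [0,-0.0055,0.0163,0,0.1],
])

```text
clock: 6.78
position: [0.6292, -0.0624, 0.2399]
ee_rot: [0.0, 0.961, -0.277, 0.001]
contact_force: [1.7, 0.1, 3.4]
width: 0.011
```

```bash
python3 -c "
from h import *
need([.680,.111,.24],-57);plan()"
```

```text
t 6.775 pos [ 0.6292 -0.0624  0.2399] yaw -32.2 F [1.7 0.1 3.4] w 0.011 q6 0.35
need x,y,z [-4.940e-02 -1.738e-01 -1.000e-04] turn 0.433
r 0.1718 handle ang -48.36 yaw -32.19
row x,y -0.0056 0.01624 turn 0.1
```

Request:
send_rows([
  [0,-0.0055,0.0163,0,0.1],
  [0,-0.0055,0.0163,0,0.1],
  [0,-0.0055,0.0163,0,0.1],
  [0,-0.0055,0.0163,0,0.1],
  [0,-0.0017,0.005,0,0.03],
  [0,0,0,0,0],
  [0,0,0,0,0],
])

```text
clock: 7.65
position: [0.566, -0.098, 0.2399]
ee_rot: [0.0, 0.881, -0.474, 0.0]
contact_force: [0.7, 0.2, 5.8]
width: 0.0107
```

```bash
python3 -c "
from h import *
need([.680,.111,.24],-57);plan();snap('wrist','w4.png');snap('top','t4.png')"
```

```text
t 7.65 pos [ 0.566  -0.098   0.2399] yaw -56.5 F [0.7 0.2 5.8] w 0.0107 q6 0.69
need x,y,z [-1.115e-01 -2.104e-01 -1.000e-04] turn 0.008
r 0.1718 handle ang -72.74 yaw -56.53
row x,y -0.00561 0.01623 turn 0.1
```

View pics/w4.png

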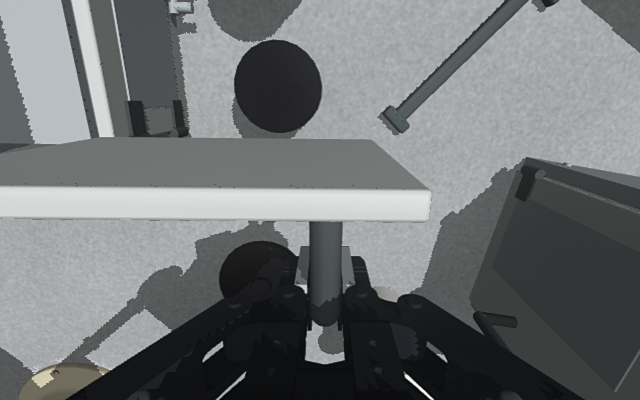

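View pics/t4.png

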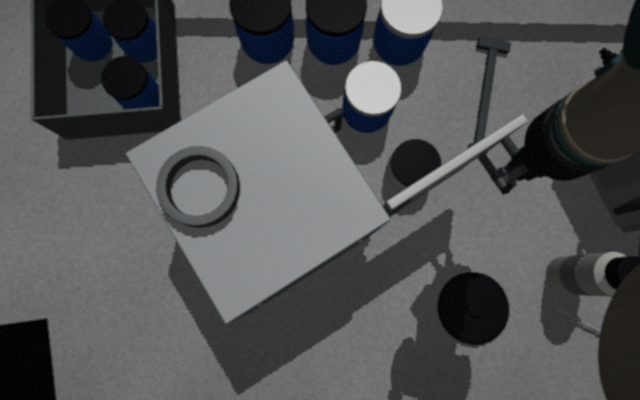

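The leaf stands square to the locker front (top view, 388,208 to 525,120) and the lower half is still in the frame. I'll release and rise.

Request:
send_rows([
  [0.3,0,0,0,0],
  [0.6,0,0,0,0],
  [0.6,0,0,0,0],
  [0.6,0,0,0,0],
  [0.6,0,0,0,0],
])

```text
clock: 8.38
position: [0.5654, -0.098, 0.2392]
ee_rot: [-0.0, 0.88, -0.474, -0.0]
contact_force: [-0.1, -1.0, 0.5]
width: 0.0512
```

Request:
send_rows([
  [0.6,0,0,-0.015,0],
  [0.6,0,0,-0.03,0],
  [0.6,0,0,-0.03,0],
  [0.6,0,0,-0.03,0],
  [0.6,0,0,-0.03,0],
  [0.6,0,0.03,-0.02,0],
  [0.6,0,0.03,0,0],
  [0.6,0,0,0,0],
])

```text
clock: 9.38
position: [0.5143, -0.1318, 0.3964]
ee_rot: [-0.0, 0.88, -0.475, 0.001]
contact_force: [0.6, -0.0, 0.2]
width: 0.0514
```

```bash
python3 -c "
from h import *
need([.680,.111,.24],-57);snap('scene','s5.png');snap('top','t5.png')
im=cv2.imread('pics/s5.png');cv2.imwrite('pics/s5c.png',cv2.resize(im[140:330,200:420],None,fx=3,fy=3))"
```

```text
t 9.375 pos [ 0.5143 -0.1318  0.3964] yaw -56.7 F [ 0.6 -0.   0.2] w 0.0514 q6 0.61
need x,y,z [-0.112  -0.2718  0.1564] turn 0.005
```

View pics/s5c.png

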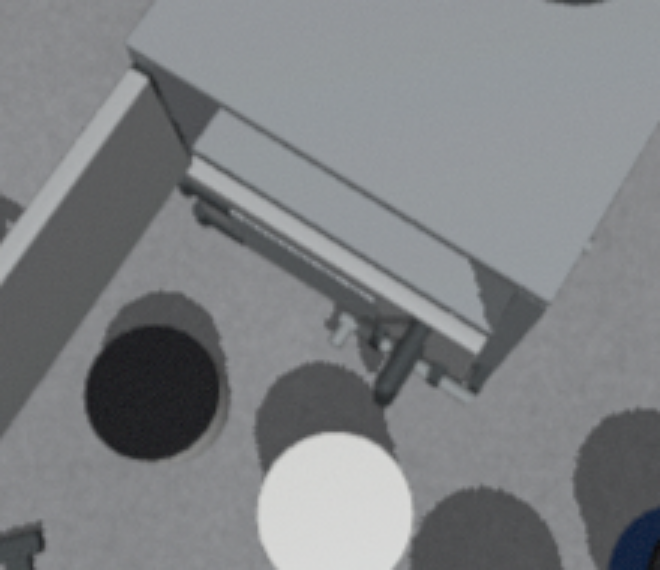

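View pics/t5.png

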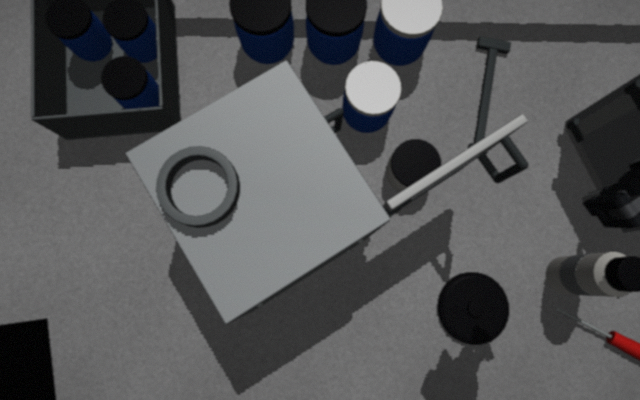

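The top leaf stands open with the gripper clear of it. In the scene crop the bottom half is shut and the bolt rod at (455,388) still runs past the free edge. Next: a numeric check, then hand in.

```bash
python3 -c "
from h import *
c=manip.calibration('top')
# leaf top outline by mask
im=cv2.imread('pics/t5.png');m=np.zeros(im.shape[:2],np.uint8);m[112:214,392:530]=(im[112:214,392:530].min(2)>150)*255
cn=max(cv2.findContours(m,0,2)[0],key=cv2.contourArea)
b=cv2.boxPoints(cv2.minAreaRect(cn));W=[onz(c,*p,.286)[:2] for p in b]
e=max(((W[i]-W[(i+1)%4]) for i in range(2)),key=np.linalg.norm);print(b.round(1).tolist(),e,np.degrees(np.arctan2(e[1],e[0])),'front ~32.8')
print(manip.sign_off())"
```

```text
[[388.5, 200.5], [522.2000122070312, 114.19999694824219], [526.0, 120.0999984741211], [392.29998779296875, 206.39999389648438]] [-0.10661668  0.16381707] 123.05719126053208 front ~32.8
the job is handed in; nothing more can be done
None
```

The top half of the split door is standing open at about a right angle, and the job is handed in at about 9.5 s of the 43 s allowed. I pinched its bar from above, swung the leaf clockwise about its hinge with the gripper turning along, let go, and lifted clear.

- **Opening:** the last top view put the leaf at about −57°, with the locker front at about 33°. That is roughly 90° open, and it did not move when I released it.
- **Bottom half:** in the last scene view it is still shut. Its bolt rod still runs past the free edge, as in the first picture. I checked the bolt by eye only and did not measure its travel.
- **Forces and surroundings:** contact forces read about 6 N or less at the end of each move. The nearby jars and the ring on the locker look undisturbed.

No check failed or disagreed with another.

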